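# Point out the cup loaded wrong way up

### The arm

A 6-joint arm with a two-finger parallel gripper is mounted at the origin on the work surface. World frame = base frame: x ahead of the robot, y to its left, z up, the work surface at z = 0. Lengths are in m, angles in rad, forces in N, time in s.
With the tool pointing down it reaches from about 0.25 to 0.775 m from the base axis. Payload 8.9 kg.
Tool frame: the origin (TCP) lies at the very end of the fingers, on their centre line; the grasp point (between the pads) lies 19 mm behind it; z points along the fingers, y is the line along which they close (so a half turn about z gives the same grasp; the last joint's range is limited). The gripper opens to 85 mm and grips with 20 to 120 N. Pads are 22 mm wide; open, the fingers measure 114 mm over their backs; the gripper's body (76 mm by 85 mm) begins 54 mm behind the grasp point. The pads swing forward as they close: fully open they stand 13 mm farther back than shut.
Start: joints at [-1.399, 0.291, -0.153, 1.127, 0, 1.431], TCP at [0.161, -0.5, 0.231] pointing down, gripper open.
Joint ranges: [-2.52, 2.52], [-0.91, 1.74], [-1.3, 1.37], [-1.96, 2.02], [-1.52, 1.47], [-3.14, 3.14]. Speed limits (rad/s): [2.22, 2.22, 2.79, 3.14, 3.14, 3.14].

### API

Orientations are given as [roll, pitch, yaw] about the fixed x, y, z axes, in that order (R = Rz(yaw) Ry(pitch) Rx(roll)).
In Python, from plant import telemetry, optics, order gives the robot as it stands. The module is installed in compiled form; this text tells all that it offers.
- The arm moves only by the tool play_rows, never from a script. Its arguments are lists of equal length, an entry for each row: "hand": the finger opening in m, from 0 to 0.0854; "slide": the shift along the tool's x, y, z in m, a list of three; "angular": the turn, a rotation vector about the tool's x, y, z in degrees, a list of three. In form: {"hand": [hand, ...], "slide": [[dx, dy, dz], ...], "angular": [[wx, wy, wz], ...]}. A call has 1 to 12 rows; each row shifts and turns the commanded pose from where the row before left it, along the tool's axes as they then stand; what a row does not reach is not made up. A row lasts 1/12 s, in which the tool goes at most 41.7 mm and 7.16 degrees, less where a joint would pass 70% of its speed; a pose out of reach is approached as far as the arm can. A call with a gripper value outside its range is refused whole. The fingers move at their own pace and stop on an object; "squeeze" is the grip in N (left out, the last holds). Time passes only in rows, so rows that do not move let the fingers close. It gives the time, the measured TCP pose, the force, the opening and the grip force at its end, in the units of the state.
- telemetry.observe(): the state, without advancing time (a new reading comes with each control period).
- optics.read_camera(name): name is "scene" or "top"; returns (picture, depth): 420x560x3 uint8, blue, green, red; 420x560 float32, m along the optical axis (not along the pixel's ray), 0 where there is no reading.
- optics.calibration(name): a dict with "fov_y" (degrees; the focal length in pixels is half the picture's height over the tangent of half this angle, whatever the lens; pixels are square), "cx", "cy" (the principal point, pixels), "rvec" (rotation vector, rad) and "tvec" (3), from world to camera coordinates, as OpenCV has them. Camera axes: x right, y down, z forward; pixel columns grow to the right and rows downward; lengths in m; the calibration is good to about 2 mm. A picture is of the moment at which its call begins. calibration takes no time and is no camera call.
- order.close_job(): hands the job in; it is judged then, once.
The state is a dict: "clock": time; "joint_positions": joint angles; "joint_velocities": joint speeds; "effort": joint torques, N m; "ee_pos": TCP position; "orientation": TCP orientation; "wrist_force": force on the tool from outside, world axes, zero at the start; "wrist_torque": the same for the moment, N m; "finger_gap": finger opening in m; "grip_force": force on a finger pad.
Only numpy, scipy, OpenCV 4.12 (cv2) and the standard library are available. Lean on these libraries where they do the work, as an engineer would, in place of code of your own. Each camera call takes 0.05 s, during which the arm holds its last target. There are 200 camera calls.

### The job

One of the six steel cups in the nests of the die was loaded the wrong way up, with its open mouth upwards. Point it out: hold the fingertips about two centimetres above the middle of that cup for at least two seconds, coming down on it and rising again from well above, without pointing at any of the other cups and without touching cups or die. Then report it by pressing the small flat button on the console all the way in and letting it come back out, leaving the large mushroom stop button alone and everything else where it is.

Things in the scene. Friction and masses are not known exactly. Their poses are not given: they have to be found in the camera images.
- die: the die set, fixed to the table: a steel plate 150 x 210 mm (x, y) whose top is 50 mm above the table, on a dark bolster 200 x 280 x 20 mm; two dark strap clamps at its y ends reach 76 mm above the table. Six round nests, 46 mm wide and 8 mm deep, in two rows at die x = -31 and +31 mm, at die y = -62, 0 and +62 mm. Origin at the centre of its underside, z up; it may be yawed
- odd_cup: the steel cup loaded wrong way up: 42 mm across, 26 mm tall, 2 mm wall, open mouth upwards so that its hollow is seen from above. It stands loose in one of the six nests, rim 68 mm above the table. Origin at the centre of its underside (42 mm above the table)
- odd_cup_mouth (a point): the centre of the wrong-way-up cup's open mouth, level with its rim
- ack_base: fixed square grey housing, 50 x 50 x 12 mm, of the small flat button, on top of the console (a yellow box 130 x 170 x 50 mm with an aluminium panel, near the robot's right side). Two such housings stand on the console 84 mm apart; which of them is which varies. Origin at the centre of its underside
- ack (a joint): the small flat button: a black cap 26 mm across, 12 mm high over its housing, which goes straight down 6 mm against a spring; value 0 out, 0.006 m all the way in; about 1.2 N starts it and 4.8 N holds it in. It springs back
- ack_top (a point): the upper centre of this button's black cap, which moves down with it; 74 mm above the table when out
- stop (a joint): the large mushroom stop button: a black domed head 42 mm across, its top 86 mm above the table, on the other housing of the console; value 0 out, 0.006 m in. To be left alone
- stop_top (a point): the top of the mushroom stop button
- cup1: one of the five steel cups loaded rightly: same size as the wrong one, but closed flat end upwards, its top 68 mm above the table; stands loose in a nest. Origin at the centre of its underside (42 mm above the table). To be left alone
- cup2: one of the five steel cups loaded rightly: same size as the wrong one, but closed flat end upwards, its top 68 mm above the table; stands loose in a nest. Origin at the centre of its underside (42 mm above the table). To be left alone
- cup3: one of the five steel cups loaded rightly: same size as the wrong one, but closed flat end upwards, its top 68 mm above the table; stands loose in a nest. Origin at the centre of its underside (42 mm above the table). To be left alone
- cup4: one of the five steel cups loaded rightly: same size as the wrong one, but closed flat end upwards, its top 68 mm above the table; stands loose in a nest. Origin at the centre of its underside (42 mm above the table). To be left alone
- cup5: one of the five steel cups loaded rightly: same size as the wrong one, but closed flat end upwards, its top 68 mm above the table; stands loose in a nest. Origin at the centre of its underside (42 mm above the table). To be left alone
- spare_cup: a seventh cup of the same shape, mouth upwards, on the table between die and console, not in the die; not the one meant. Origin under its centre
- bar: bystander: amber plastic round bar, 42 mm across, 100 mm long along its x, lying between die and console. Origin under its centre
- bumper: bystander: black rubber foot, 32 mm across, 12 mm high, on the table beyond the console. Origin under its centre
- wrench: bystander: a steel spanner lying on the table left of the die
- oil: bystander: white bottle, 52 mm across, 140 mm tall, standing between die and console, farther from the robot. Origin under its centre
- nut: bystander: brass hexagon nut, 20 mm wide, 10 mm high, lying on the bolster's edge in front of the die plate. Origin under its centre
Mind the look-alikes: they are no part of the job. What is shaped like the odd_cup but green is not meant.

How it is judged:
By the outcome, as a careful person would: the job done as asked, in the order asked, and still so for the second after the job is handed in, with the robot touching nothing.
It also fails if it takes over 48 s, if anything falls off the work surface, if the arm or the gripper's body presses on something with over 40 N, if the wrist force passes 120 N, or if a joint passes its speed limit or range.

## Working session

There is one attempt and no reset: what is moved stays moved. The work goes in short steps, Python scripts to look and compute and a tool call to move; the robot and the scene stay as the last step left them, time stands still between calls to the robot, and variables do not carry over. Pictures are saved under pics/ and viewed, at most 10 in all, crops included, and the job is handed in when it is done.

Besides the shell and the picture viewer there is one more tool, called after ">>>" by a JSON object that holds its "api" and its "payload". play_rows: Moves the arm, as the interface text tells. Its arguments: {"type":"object","properties":{"hand":{"type":"array","items":{"type":"number"}},"slide":{"type":"array","items":{"type":"array","items":{"type":"number"}}},"angular":{"type":"array","items":{"type":"array","items":{"type":"number"}}},"squeeze":{"type":"number"}},"required":["hand","slide","angular"]}

```bash
mkdir -p pics
cat > h.py <<'E'
import numpy as np,cv2
from plant import telemetry,optics,order
def grab(n):
    p,d=optics.read_camera(n); np.savez(f'/tmp/{n}.npz',p=p,d=d); return p,d
def load(n):
    z=np.load(f'/tmp/{n}.npz'); return z['p'],z['d']
def cal(n):
    c=optics.calibration(n); f=210/np.tan(np.radians(c['fov_y'])/2)
    R=cv2.Rodrigues(np.array(c['rvec'],float))[0]; return c,f,R,np.array(c['tvec'],float).ravel()
def ray_z(n,u,v,z):
    c,f,R,t=cal(n); d=R.T@np.array([(u-c['cx'])/f,(v-c['cy'])/f,1]); o=-R.T@t
    return o+d*(z-o[2])/d[2]
def pt(n,u,v,D):
    c,f,R,t=cal(n); D=D[int(v),int(u)]
    return R.T@(np.array([(u-c['cx'])/f*D,(v-c['cy'])/f*D,D])-t)
E
python3 - <<'E'
from h import *
for n in('top','scene'):
    p,d=grab(n); cv2.imwrite(f'pics/{n}1.png',p); print(optics.calibration(n))
print(telemetry.observe())
E
```

```text
{'fov_y': 42.29477214434102, 'cx': 273.7771487027874, 'cy': 210.70114996701088, 'rvec': array([ 2.12283179, -2.09348917,  0.22116491]), 'tvec': array([0.00134775, 0.57021367, 1.17694833])}
{'fov_y': 47.9337930989853, 'cx': 282.5033445519304, 'cy': 216.17593098109413, 'rvec': array([ 1.86888459,  1.36401023, -0.67420359]), 'tvec': array([-0.15097518, -0.25011387,  1.64207068])}
{'clock': 0.1, 'joint_positions': array([-1.39930382e+00,  2.91228747e-01, -1.54053145e-01,  1.12668272e+00,
        6.20892445e-06,  1.43148977e+00]), 'joint_velocities': array([ 0.00025895, -0.0010006 ,  0.00206176, -0.00012202, -0.00093421,
        0.00117618]), 'effort': array([ 1.47966326e-03, -5.37976563e+01,  3.31920362e+01,  9.29092144e-03,
       -2.04281073e-04, -4.54521114e-06]), 'ee_pos': array([ 0.16049077, -0.4994607 ,  0.23078637]), 'orientation': array([-3.14043655e+00, -1.68372975e-04,  3.10798958e-01]), 'wrist_force': array([ 0.4232339 ,  0.50047005, -0.99553262]), 'wrist_torque': array([-0.00565357, -0.00488437, -0.03624019]), 'grip_force': 0.0, 'finger_gap': 0.08527620976698266}
```

View pics/top1.png

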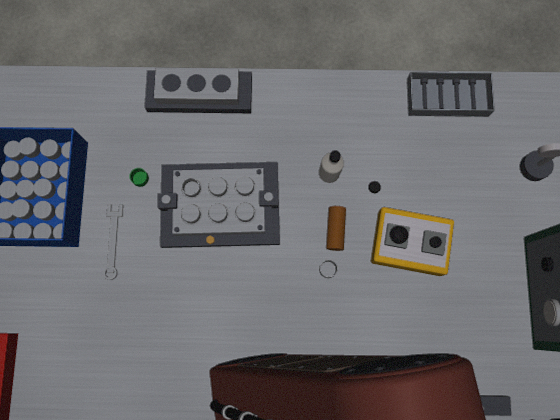

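View pics/scene1.png

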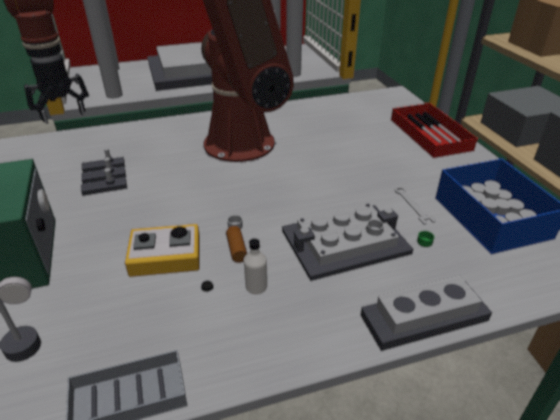

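The top view shows the die with six cups at (190–246, 186–213); the one at (192,187) has a ring look. Mouth-up look-alikes are the spare cup at (328,269) and the green cup at (139,177), and neither is in the die. On the console, the mushroom is at (398,235) and the small button at (434,242). I'll confirm these in an enlarged crop.

Run:
```python
from h import *
p,d=load('top')
a=cv2.resize(p[160:250,155:285],None,fx=6,fy=6,interpolation=cv2.INTER_CUBIC)[:540]
b=cv2.resize(p[200:280,365:460],None,fx=6,fy=6,interpolation=cv2.INTER_CUBIC)
cv2.imwrite('pics/die.png',a);cv2.imwrite('pics/con.png',b)
for u,v in [(192,187),(217,186),(245,186),(190,213),(217,212),(245,212)]: print(u,v,ray_z('top',u,v,.068).round(4),pt('top',u,v,d).round(4))
for u,v,z in [(434,242,.074),(398,235,.086)]: print(u,v,ray_z('top',u,v,z).round(4),pt('top',u,v,d).round(4))
```

```text
192 187 [0.6215 0.1971 0.068 ] [0.628  0.2012 0.0427]
217 186 [0.6246 0.14   0.068 ] [0.6235 0.1395 0.0721]
245 186 [0.6255 0.0759 0.068 ] [0.6249 0.0758 0.0703]
190 213 [0.5606 0.1989 0.068 ] [0.5606 0.1988 0.0681]
217 212 [0.5638 0.1378 0.068 ] [0.5635 0.1376 0.0696]
245 212 [0.5647 0.0744 0.068 ] [0.5643 0.0743 0.0695]
434 242 [ 0.5009 -0.3484  0.074 ] [ 0.501  -0.3485  0.0738]
398 235 [ 0.5135 -0.2661  0.086 ] [ 0.5134 -0.266   0.0866]
```

View pics/die.png

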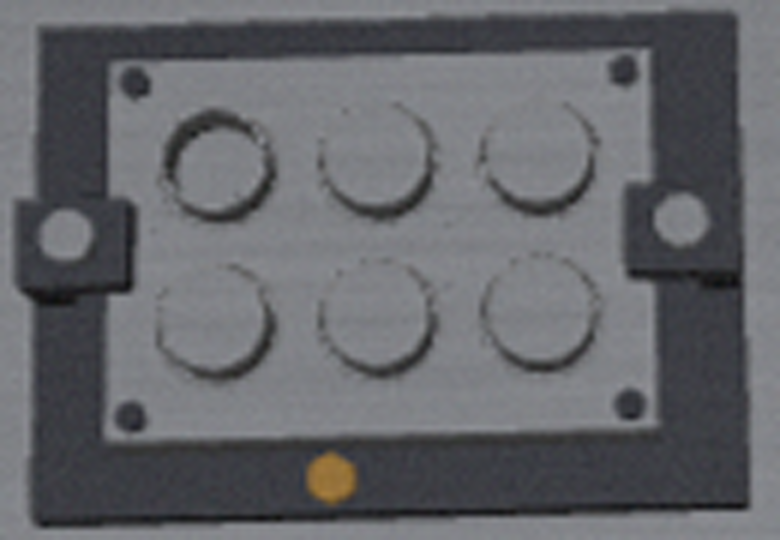

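View pics/con.png

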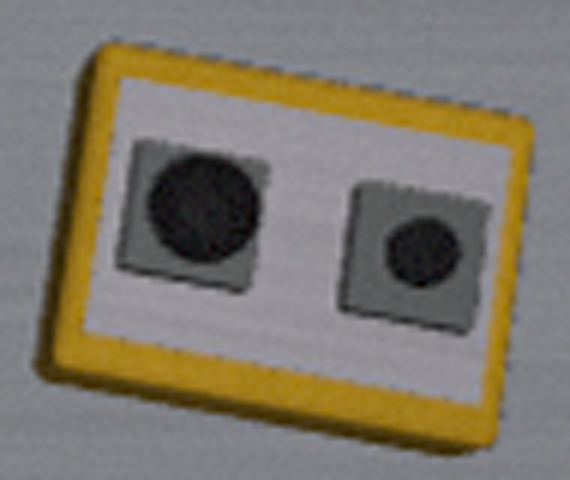

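The crop confirms it: only the cup at the upper left of the die, full-picture (191,186), shows a hollow. The small black cap is at about (435,241.5), on the console's right housing. Next I'll refine both points.

```bash
cat >> h.py <<'E'
def delta(target):
    from scipy.spatial.transform import Rotation as Ro
    s=telemetry.observe(); R=Ro.from_euler('xyz',s['orientation']).as_matrix()
    print('clock',s['clock'],'at',s['ee_pos'].round(4),'tool delta',(R.T@(np.array(target)-s['ee_pos'])).round(4))
E
python3 - <<'E'
from h import *
# cups: crop px -> image, fit 62 mm grid
px=[(218,159),(378,157),(538,155),(213,320),(376,316),(540,311)]
P=np.array([ray_z('top',155+(x+.5)/6-.5,160+(y+.5)/6-.5,.068)[:2] for x,y in px])
M=np.array([(31,62),(31,0),(31,-62),(-31,62),(-31,0),(-31,-62)],float)/1000
U,S,Vt=np.linalg.svd((M-M.mean(0)).T@(P-P.mean(0)));R=Vt.T@U.T
F=M@R.T+P.mean(0); print('odd',F[0],'res',(P-F).round(4).tolist())
# blob centroid of cap by depth
c,f,Rc,t=cal('top'); p,d=load('top'); v,u=np.mgrid[225:260,418:455]; D=d[225:260,418:455]
X=np.stack([(u-c['cx'])/f*D,(v-c['cy'])/f*D,D],-1)-t; W=X@Rc
m=(W[...,2]>.069)&(W[...,2]<.08)&(p[225:260,418:455].max(-1)<60)
print('cap',W[m].mean(0),np.ptp(W[m],0),m.sum())
delta([*F[0],.28])
E
```

```text
odd [0.62328334 0.20084503] res [[0.0003, -0.0011], [-0.0001, -0.0002], [-0.0004, 0.0008], [-0.0005, -0.0002], [-0.0001, 0.0003], [0.0007, 0.0004]]
cap [ 0.50255393 -0.35105895  0.0738827 ] [0.0246096  0.02692583 0.01056935] 103
clock 0.1 at [ 0.1605 -0.4995  0.2308] tool delta [ 0.6548 -0.5253 -0.0485]
```

>>> {"api": "play_rows", "payload": {"hand": [0,0,0,0,0,0,0,0,0,0,0,0], "slide": [[0.025,-0.02,-0.005],[0.025,-0.02,-0.005],[0.025,-0.02,-0.005],[0.025,-0.02,-0.005],[0.025,-0.02,-0.005],[0.025,-0.02,-0.005],[0.025,-0.02,-0.005],[0.025,-0.02,-0.005],[0.025,-0.02,-0.005],[0.025,-0.02,-0.005],[0.025,-0.02,0],[0.025,-0.02,0]], "angular": [[0,0,0],[0,0,0],[0,0,0],[0,0,0],[0,0,0],[0,0,0],[0,0,0],[0,0,0],[0,0,0],[0,0,0],[0,0,0],[0,0,0]]}}

```text
clock: 1.1
ee_pos: [0.3734, -0.1782, 0.2815]
orientation: [3.141, -0.0, 0.311]
wrist_force: [1.5, 0.4, 0.1]
finger_gap: 0.0002
grip_force: 0.0
```

>>> {"api": "play_rows", "payload": {"hand": [0,0,0,0,0,0,0,0,0,0,0,0], "slide": [[0.025,-0.02,0],[0.025,-0.02,0],[0.025,-0.02,0],[0.025,-0.02,0],[0.025,-0.02,0],[0.025,-0.02,0],[0.025,-0.02,0],[0.025,-0.02,0],[0.025,-0.02,0],[0.025,-0.02,0],[0.025,-0.02,0],[0,0,0]], "angular": [[0,0,0],[0,0,0],[0,0,0],[0,0,0],[0,0,0],[0,0,0],[0,0,0],[0,0,0],[0,0,0],[0,0,0],[0,0,0],[0,0,0]]}}

```text
clock: 2.1
ee_pos: [0.5692, 0.118, 0.2801]
orientation: [-3.14, -0.0, 0.314]
wrist_force: [-0.6, -0.5, -0.6]
finger_gap: -0.0
grip_force: 0.0
```

```bash
python3 -c "
from h import *
delta([.6233,.2008,.22]);print(telemetry.observe()['orientation'])"
```

```text
clock 2.1 at [0.5692 0.118  0.2801] tool delta [ 0.077  -0.0619  0.0602]
[-3.14019069e+00 -2.78420095e-04  3.13980095e-01]
```

>>> {"api": "play_rows", "payload": {"hand": [0,0,0,0,0,0,0,0], "slide": [[0.02,-0.016,0],[0.02,-0.016,0],[0.02,-0.016,0],[0.017,-0.014,0],[0,0,0.02],[0,0,0.02],[0,0,0.02],[0,0,0]], "angular": [[0,0,0],[0,0,0],[0,0,0],[0,0,0],[0,0,0],[0,0,0],[0,0,0],[0,0,0]]}}

```text
clock: 2.77
ee_pos: [0.6194, 0.1961, 0.2168]
orientation: [-3.141, 0.007, 0.311]
wrist_force: [-0.6, 0.3, -0.5]
finger_gap: 0.0005
grip_force: 0.0
```

```bash
python3 -c "
from h import *
delta([.6233,.2008,.088])"
```

```text
clock 2.7667 at [0.6194 0.1961 0.2168] tool delta [ 0.0061 -0.0032  0.1288]
```

>>> {"api": "play_rows", "payload": {"hand": [0,0,0,0,0,0,0], "slide": [[0,0,0],[0,0,0.02],[0,0,0.02],[0,0,0.02],[0,0,0.01],[0,0,0],[0,0,0]], "angular": [[0,0,0],[0,0,0],[0,0,0],[0,0,0],[0,0,0],[0,0,0],[0,0,0]]}}

```text
clock: 3.35
ee_pos: [0.6221, 0.1965, 0.1524]
orientation: [3.142, -0.001, 0.311]
wrist_force: [0.3, -0.3, 1.0]
finger_gap: -0.0
grip_force: 0.0
```

Run:
```python
from h import *
delta([.6233,.2008,.088])
p,d=grab('scene'); delta([.6233,.2008,.088])
print(telemetry.observe()['orientation'])
cv2.imwrite('pics/pt.png',cv2.resize(p[120:270,280:480],None,fx=4,fy=4,interpolation=cv2.INTER_CUBIC))
```

```text
clock 3.35 at [0.6221 0.1965 0.1524] tool delta [ 0.0024 -0.0037  0.0644]
clock 3.4 at [0.6225 0.1966 0.153 ] tool delta [ 0.0019 -0.0038  0.065 ]
[ 3.14138229e+00 -1.91010567e-03  3.10688216e-01]
```

View pics/pt.png

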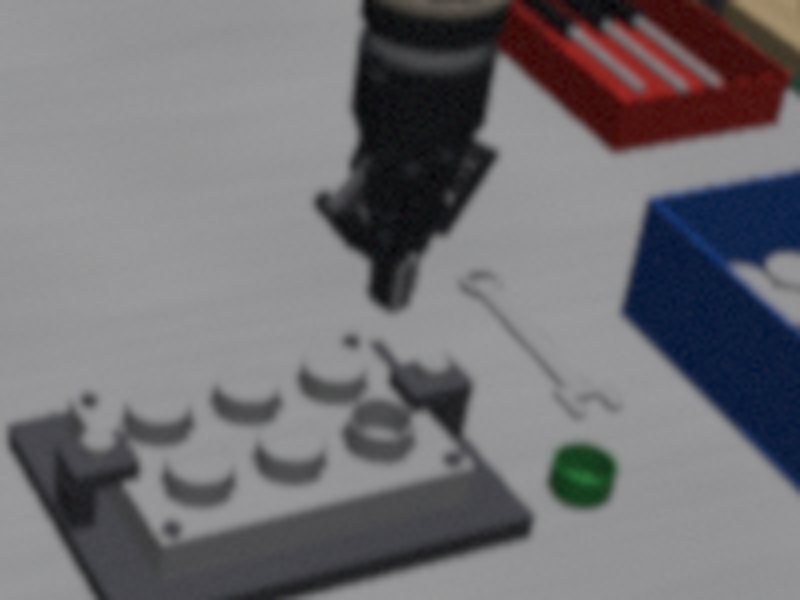

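The crop shows the closed fingertips at (390,305), above the hollow cup at (380,415). I'll go down the last 65 mm and hold.

>>> {"api": "play_rows", "payload": {"hand": [0,0,0,0,0,0,0,0,0,0], "slide": [[0.001,-0.002,0.01],[0.001,-0.002,0.015],[0,0,0.015],[0,0,0.01],[0,0,0.01],[0,0,0.005],[0,0,0],[0,0,0],[0,0,0],[0,0,0]], "angular": [[0,0,0],[0,0,0],[0,0,0],[0,0,0],[0,0,0],[0,0,0],[0,0,0],[0,0,0],[0,0,0],[0,0,0]]}}

```text
clock: 4.23
ee_pos: [0.6229, 0.2011, 0.0871]
orientation: [3.141, -0.001, 0.311]
wrist_force: [0.1, -0.3, 0.4]
finger_gap: -0.0001
grip_force: 0.0
```

```bash
python3 -c "
from h import *
delta([.6233,.2008,.088])"
```

```text
clock 4.2333 at [0.6229 0.2011 0.0871] tool delta [ 0.0003  0.0004 -0.0009]
```

Position is good. I'll hold for 3 s.

>>> {"api": "play_rows", "payload": {"hand": [0,0,0,0,0,0,0,0,0,0,0,0], "slide": [[0,0,0],[0,0,0],[0,0,0],[0,0,0],[0,0,0],[0,0,0],[0,0,0],[0,0,0],[0,0,0],[0,0,0],[0,0,0],[0,0,0]], "angular": [[0,0,0],[0,0,0],[0,0,0],[0,0,0],[0,0,0],[0,0,0],[0,0,0],[0,0,0],[0,0,0],[0,0,0],[0,0,0],[0,0,0]]}}

```text
clock: 5.23
ee_pos: [0.6224, 0.2009, 0.0863]
orientation: [-3.142, 0.0, 0.311]
wrist_force: [0.2, -0.2, -0.0]
finger_gap: 0.0002
grip_force: 0.0
```

>>> {"api": "play_rows", "payload": {"hand": [0,0,0,0,0,0,0,0,0,0,0,0], "slide": [[0,0,0],[0,0,0],[0,0,0],[0,0,0],[0,0,0],[0,0,0],[0,0,0],[0,0,0],[0,0,0],[0,0,0],[0,0,0],[0,0,0]], "angular": [[0,0,0],[0,0,0],[0,0,0],[0,0,0],[0,0,0],[0,0,0],[0,0,0],[0,0,0],[0,0,0],[0,0,0],[0,0,0],[0,0,0]]}}

```text
clock: 6.23
ee_pos: [0.6224, 0.201, 0.0863]
orientation: [3.142, -0.0, 0.311]
wrist_force: [0.4, 0.1, -0.4]
finger_gap: -0.0001
grip_force: 0.0
```

>>> {"api": "play_rows", "payload": {"hand": [0,0,0,0,0,0,0,0,0,0,0,0], "slide": [[0,0,0],[0,0,0],[0,0,0],[0,0,0],[0,0,0],[0,0,0],[0,0,0],[0,0,0],[0,0,0],[0,0,0],[0,0,0],[0,0,0]], "angular": [[0,0,0],[0,0,0],[0,0,0],[0,0,0],[0,0,0],[0,0,0],[0,0,0],[0,0,0],[0,0,0],[0,0,0],[0,0,0],[0,0,0]]}}

```text
clock: 7.23
ee_pos: [0.6223, 0.201, 0.0863]
orientation: [-3.142, 0.0, 0.311]
wrist_force: [-0.7, -0.5, 0.4]
finger_gap: -0.0003
grip_force: 0.0
```

>>> {"api": "play_rows", "payload": {"hand": [0,0,0,0,0,0,0,0,0,0,0,0], "slide": [[0,0,-0.01],[0,0,-0.02],[0,0,-0.02],[0,0,-0.02],[0,0,-0.02],[0,0,-0.02],[0,0,-0.02],[0,0,-0.02],[0,0,-0.02],[0,0,-0.01],[0,0,0],[0,0,0]], "angular": [[0,0,0],[0,0,0],[0,0,0],[0,0,0],[0,0,0],[0,0,0],[0,0,0],[0,0,0],[0,0,0],[0,0,0],[0,0,0],[0,0,0]]}}

```text
clock: 8.23
ee_pos: [0.6225, 0.201, 0.2664]
orientation: [3.142, -0.001, 0.311]
wrist_force: [0.2, -0.3, -0.6]
finger_gap: -0.0003
grip_force: 0.0
```

```bash
python3 -c "
from h import *
delta([.5025,-.351,.24])"
```

```text
clock 8.2333 at [0.6225 0.201  0.2664] tool delta [-0.2831  0.4888  0.0262]
```

>>> {"api": "play_rows", "payload": {"hand": [0,0,0,0,0,0,0,0,0,0,0,0], "slide": [[-0.014,0.024,0],[-0.014,0.024,0],[-0.014,0.024,0],[-0.014,0.024,0],[-0.014,0.024,0],[-0.014,0.024,0],[-0.014,0.024,0],[-0.014,0.024,0],[-0.014,0.024,0],[-0.014,0.024,0],[-0.014,0.024,0],[-0.014,0.024,0]], "angular": [[0,0,0],[0,0,0],[0,0,0],[0,0,0],[0,0,0],[0,0,0],[0,0,0],[0,0,0],[0,0,0],[0,0,0],[0,0,0],[0,0,0]]}}

```text
clock: 9.23
ee_pos: [0.5492, -0.1256, 0.2647]
orientation: [-3.14, 0.002, 0.311]
wrist_force: [0.1, 0.8, -0.1]
finger_gap: 0.0002
grip_force: 0.0
```

>>> {"api": "play_rows", "payload": {"hand": [0,0,0,0,0,0,0,0,0,0,0,0], "slide": [[-0.014,0.024,0],[-0.014,0.024,0],[-0.014,0.024,0],[-0.014,0.024,0],[-0.014,0.024,0],[-0.014,0.024,0],[-0.014,0.024,0],[-0.014,0.024,0],[0,0,0],[0,0,0],[0,0,0],[0,0,0]], "angular": [[0,0,0],[0,0,0],[0,0,0],[0,0,0],[0,0,0],[0,0,0],[0,0,0],[0,0,0],[0,0,0],[0,0,0],[0,0,0],[0,0,0]]}}

```text
clock: 10.23
ee_pos: [0.5026, -0.3405, 0.2657]
orientation: [-3.14, 0.0, 0.312]
wrist_force: [-0.6, -0.5, -0.2]
finger_gap: 0.0002
grip_force: 0.0
```

```bash
python3 -c "
from h import *
delta([.5025,-.351,.1])"
```

```text
clock 10.2333 at [ 0.5026 -0.3405  0.2657] tool delta [-0.0032  0.0102  0.1656]
```

>>> {"api": "play_rows", "payload": {"hand": [0,0,0,0,0,0,0,0,0,0,0,0], "slide": [[-0.002,0.005,0],[-0.001,0.005,0],[0,0,0.02],[0,0,0.02],[0,0,0.02],[0,0,0.02],[0,0,0.02],[0,0,0.02],[0,0,0.02],[0,0,0.02],[0,0,0.005],[0,0,0]], "angular": [[0,0,0],[0,0,0],[0,0,0],[0,0,0],[0,0,0],[0,0,0],[0,0,0],[0,0,0],[0,0,0],[0,0,0],[0,0,0],[0,0,0]]}}

```text
clock: 11.23
ee_pos: [0.5021, -0.3514, 0.1]
orientation: [-3.139, 0.001, 0.311]
wrist_force: [-0.3, -0.2, 0.2]
finger_gap: 0.0002
grip_force: 0.0
```

Run:
```python
from h import *
p,d=grab('scene'); delta([.5025,-.351,.068])
cv2.imwrite('pics/btn.png',cv2.resize(p[150:290,90:250],None,fx=4,fy=4,interpolation=cv2.INTER_CUBIC))
```

```text
clock 11.2833 at [ 0.5028 -0.352   0.1013] tool delta [ 0.0001 -0.001   0.0333]
```

View pics/btn.png

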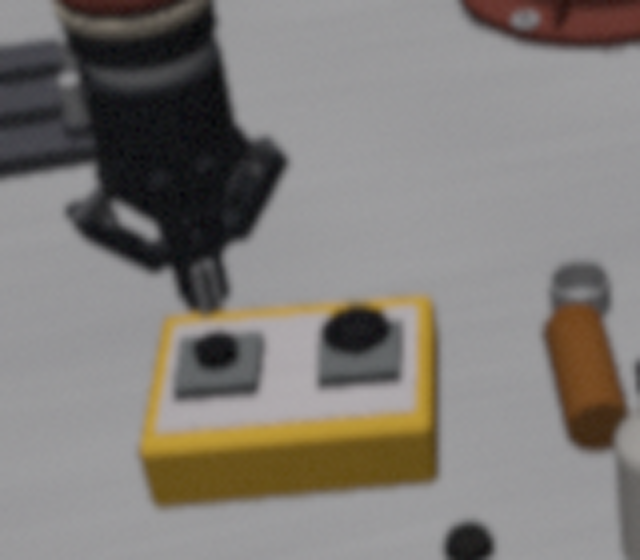

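The crop shows the tips at (205,305) directly above the small cap at (216,347), well clear of the mushroom at (356,328). I'll press in steps.

>>> {"api": "play_rows", "payload": {"hand": [0,0,0,0,0,0,0,0,0,0], "slide": [[0,0,0.01],[0,0,0.01],[0,0,0.005],[0,0,0.002],[0,0,0.002],[0,0,0.001],[0,0,0.001],[0,0,0],[0,0,0],[0,0,0]], "angular": [[0,0,0],[0,0,0],[0,0,0],[0,0,0],[0,0,0],[0,0,0],[0,0,0],[0,0,0],[0,0,0],[0,0,0]]}}

```text
clock: 12.12
ee_pos: [0.5028, -0.3521, 0.0705]
orientation: [3.142, -0.0, 0.311]
wrist_force: [-1.8, 1.2, 3.4]
finger_gap: 0.0002
grip_force: 1.5
```

>>> {"api": "play_rows", "payload": {"hand": [0,0,0,0,0,0], "slide": [[0,0,0.001],[0,0,0.001],[0,0,0.001],[0,0,0],[0,0,0],[0,0,0]], "angular": [[0,0,0],[0,0,0],[0,0,0],[0,0,0],[0,0,0],[0,0,0]]}}

```text
clock: 12.62
ee_pos: [0.5029, -0.3522, 0.068]
orientation: [3.141, -0.0, 0.311]
wrist_force: [-3.1, 2.7, 10.5]
finger_gap: -0.0001
grip_force: 5.1
```

10.5 N is well above the 4.8 N that holds it, so the cap has bottomed. I'll nudge 0.5 mm more to be sure, then release.

>>> {"api": "play_rows", "payload": {"hand": [0,0,0,0], "slide": [[0,0,0.0005],[0,0,0],[0,0,0],[0,0,0]], "angular": [[0,0,0],[0,0,0],[0,0,0],[0,0,0]]}}

```text
clock: 12.95
ee_pos: [0.5029, -0.3523, 0.0679]
orientation: [3.141, -0.0, 0.311]
wrist_force: [-3.7, 4.1, 14.3]
finger_gap: 0.0003
grip_force: 7.2
```

>>> {"api": "play_rows", "payload": {"hand": [0,0,0,0,0,0,0,0,0,0,0,0], "slide": [[0,0,-0.003],[0,0,-0.005],[0,0,-0.01],[0,0,-0.02],[0,0,-0.02],[0,0,-0.02],[0,0,-0.02],[0,0,-0.02],[0,0,-0.02],[0,0,0],[0,0,0],[0,0,0]], "angular": [[0,0,0],[0,0,0],[0,0,0],[0,0,0],[0,0,0],[0,0,0],[0,0,0],[0,0,0],[0,0,0],[0,0,0],[0,0,0],[0,0,0]]}}

```text
clock: 13.95
ee_pos: [0.5026, -0.352, 0.2044]
orientation: [-3.141, 0.0, 0.311]
wrist_force: [0.2, 0.3, -0.7]
finger_gap: -0.0001
grip_force: 0.0
```

Run:
```python
from h import *
p,d=grab('scene'); cv2.imwrite('pics/end.png',p); print(telemetry.observe()['wrist_force'],telemetry.observe()['ee_pos'])
print([pt('scene',144,y,d).round(4).tolist() for y in (235,237,239)])
```

```text
[ 0.45846724 -0.15736234  0.16466382] [ 0.50237472 -0.35178921  0.20393315]
[[0.5024, -0.3504, 0.0761], [0.5054, -0.3513, 0.0725], [0.5131, -0.3519, 0.0726]]
```

View pics/end.png

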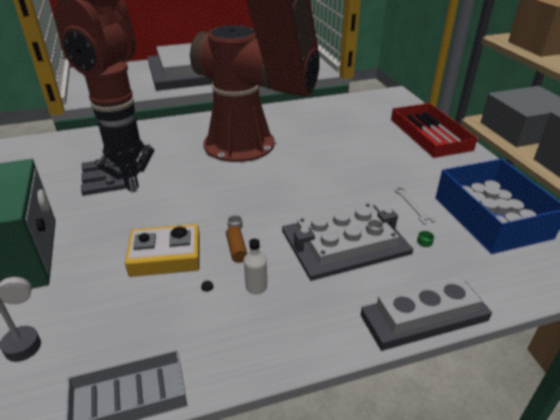

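The final view shows the button cap back out at (144,238), about 74 mm high. The six cups around (372,226) and everything else are where they were, and the arm is clear.

```bash
python3 -c "
from h import *
print(order.close_job())"
```

```text
the job is handed in; nothing more can be done
None
```

I pointed out the wrong-way-up cup (far-left nest) for 3 s from about 18 mm above it, then pressed the small flat button fully in and let it spring back out. I then handed the job in at about 14 s; no verdict was returned.

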